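Find the sealed case that rattles and present it

ROBOT

A 6-joint arm with a two-finger parallel gripper is mounted at the origin on a cart in front of the work surface, level with it; the furniture and walls round the work are solid. World frame = base frame: x ahead of the robot, y to its left, z up, the work surface at z = 0. Lengths are in m, angles in degrees, forces in N, time in s.
With the tool pointing down it reaches from about 0.35 to 0.875 m from the base axis. Payload 4.2 kg.
Tool frame: the origin (TCP) lies between the finger pads; the fingertips stand 14 mm ahead of it and the grasp point (between the pads) lies 5 mm behind it (r.tcp_to_tips is the distance from the TCP to the fingertips, in m); y points along the fingers, x is the direction in which the jaws open and shut, and the axes are right-handed (so a half turn about y gives the same grasp; the last joint's range is limited). The gripper opens to 87 mm and grips with 3 to 60 N. Pads are 19 mm wide; open, the fingers measure 117 mm over their backs; the gripper's body (75 mm by 190 mm) begins 51 mm behind the grasp point.
Start: joints at [81.28, 22.042, 0.453, 0, -68.411, -14.817], TCP at [0.25, 0.573, 0.237] pointing down, gripper open.
Joint ranges: [-179.83, 179.83], [-69.29, 118.12], [-61.27, 80.66], [-181.25, 117.63], [-171.15, -9.14], [-177.46, 177.46]. Speed limits (degrees/s): [159.86, 159.86, 180, 180, 180, 180].

INTERFACE

Orientations are given as a 3x3 rotation matrix whose columns are the frame's x, y, z axes.
In Python, from station import sense, optics, ticket, r gives the robot as it stands.
- The arm moves only by the tool carry_out, never from a script. Its argument "steps" is a list that holds one entry, the list of rows, each a list of 6 numbers: the shift along the world's x, y, z in cm, then the turn, a rotation vector about the world's x, y, z in rad. A call has 1 to 20 rows; each row is the pose to reach, as a shift and turn from the pose commanded when the call began; what a row does not reach only later rows make up. A row lasts 1/8 s, in which the tool goes at most 62.5 mm and 10.7 degrees, less where a joint would pass 70% of its speed; a pose out of reach is approached as far as the arm can. A call with a gripper value outside its range is refused whole. "fingers" is the closure in counts, from 0 (fully open) to 255 (shut), set as the call begins (left out, the last holds). The fingers move at their own pace and stop on an object; the grip force is fixed at half the most. Time passes only in rows, so rows that repeat a pose let the fingers close. It gives the time, the measured TCP pose, the force and the opening at its end, in the units of the state.
- sense(): the state, without advancing time (a new reading comes with each control period).
- optics.capture(name): name is "scene" or "top" or "wrist"; returns a dict with "image" (420x560x3 uint8, red, green, blue), "fov_y" (degrees; the focal length in pixels is half the picture's height over the tangent of half this angle, whatever the lens; pixels are square), "cx", "cy" (the principal point, pixels), "rvec" (rotation vector, rad) and "tvec" (3), from world to camera coordinates, as OpenCV has them. Camera axes: x right, y down, z forward; pixel columns grow to the right and rows downward; lengths in m; the calibration is good to about 2 mm. A picture is of the moment at which its call begins. There is no depth.
- ticket.finish_job(): hands the job in, once; it reports no verdict.
The state is a dict: "time_s": time; "joints": joint angles; "joint_velocities": joint speeds; "effort": joint torques, N m; "tcp_pos": TCP position; "ee_rot": TCP orientation; "wrist_force": force on the tool from outside, world axes, zero at the start; "moment": the same for the moment, N m; "gripper_width": opening from 0.0 (shut) to 1.0 (fully open).
Only numpy, scipy, OpenCV 4.12 (cv2) and the standard library are available. Lean on these libraries where they do the work, as an engineer would, in place of code of your own. Each camera call takes 0.05 s, during which the arm holds its last target.

TASK

Slide the red grip of the rack's transport lock to the left until it is fully home, then lift the sealed parts cases one at a time, tipping each clearly end to end (some 30 degrees each way), until you find the one with a loose part sliding inside. Put any case that stays quiet back into its own bay; when the loose one has been tipped too, hold it out level and still over the middle of the white drawing board, about a hand's width above it, and finish while still holding it. Leave the lock open and the other things on the bench alone.

Things in the scene. Friction and masses are not known exactly. Their poses are not given: they have to be found in the camera images.
- case_a: Sealed blue parts case, grey lid, black grip rib, in the left bay (rack +y). In mm: body 92 (its x) x 48 (its y) x 44 high; origin at the centre of the underside, z up. Rib on the lid 50 (x) x 20 (y) x 26 high, centred, its top 70 above the origin: pinch it across y from above. About 0.45 kg; all three cases look and weigh alike.
- case_b: Sealed case in the middle bay, same make as case_a. Two cases hold a packed block that cannot shift. In one (which one differs from start to start) a loose smooth heavy part of about 0.25 kg slides 56 along the case's x when it is tipped end to end by over 20 degrees; once level again it stays where it slid to.
- case_c: Sealed case in the right bay (rack -y), same make as case_a. The loose part shifts the weight: levelled after tipping one end down and levelled after tipping the other end down, the moment about the case's y differs by about 0.13 N m; a packed case shows no difference (grip it firmly so that it does not turn in the fingers).
- bay_a (a point): Centre of the left (rack +y) bay's floor in the rack; axes as the rack's. A case stands here with its origin at this point, x along the rack's x, with 5 play on each side inside 6 high ledges. Bays are 76 apart.
- bay_b (a point): Centre of the middle bay's floor in the rack; axes as the rack's. A case stands here with its origin at this point, x along the rack's x, with 5 play on each side inside 6 high ledges. Bays are 76 apart.
- bay_c (a point): Centre of the right (rack -y) bay's floor in the rack; axes as the rack's. A case stands here with its origin at this point, x along the rack's x, with 5 play on each side inside 6 high ledges. Bays are 76 apart.
- rack: Fixed aluminium case rack, base 6 thick, 148 (x) x 305 (y, from -125 to +180); origin on the bench below the middle bay, x away from the robot at yaw 0, y to the left along the row of bays. Along its far side (x 59 to 78; tabs reach back to x 37) run the lock bar and its guide, up to 66 high.
- lock (a joint): Transport lock, m: yellow comb bar sliding along the rack's +y (to the left), 0 locked (three tabs lie over the far lid edges), 0.038 end stop, fully open (tabs stand over the gaps between the cases). Stiff by about 1.5 N; stays where it is left.
- lock_grip (a point): Top centre of the upright red grip of the transport lock, 16x16 across, standing 36 above the yellow bar (its top is 96 above the bench); it moves with the lock. Axes as the rack's.
- drawing_board: White drawing board lying fixed on the bench, 125x170, 12 thick; origin at the centre of its underside.
- tape_measure: Bystander: yellow and black pocket tape measure, 62x80x32; origin at its underside. Leave it alone.
- caliper: Bystander: digital caliper lying flat, 72x228x14; origin at its underside. Leave it alone.
- screwdriver_cross: Bystander: red-handled screwdriver, 29x175x29; origin at its underside. Leave it alone.
- insert_box: Bystander: small orange carton, 30x50x22; origin at its underside. Leave it alone.

How it is judged:
By the outcome, as a careful person would: the job done as asked, in the order asked, and still so for the second after the job is handed in, while the arm keeps its last pose, push and grip.
It also fails if it takes over 72 s, if anything falls off the work surface, if the arm or the gripper's body presses on something with over 40 N, if the wrist force passes 120 N, or if a joint passes its speed limit or range.

## Working session

There is one attempt and no reset: what is moved stays moved. The work goes in short steps, Python scripts to look and compute and a tool call to move; the robot and the scene stay as the last step left them, time stands still between calls to the robot, and variables do not carry over. Pictures are saved under pics/ and viewed, and the job is handed in when it is done.

Besides the shell and the picture viewer there is one more tool, called after "Emit:" as a command line: name --argument value ..., lists and objects as JSON in quotes. carry_out: Moves the arm, as the interface text tells. Its arguments: {"type":"object","properties":{"steps":{"type":"array","items":{"type":"array","items":{"type":"array","items":{"type":"number"}}}},"fingers":{"type":"number"}},"required":["steps"]}

```bash
ls; mkdir -p pics; python3 - <<'E'
from station import sense, optics, ticket, r
import cv2,json,numpy as np
s=sense()
for k,v in s.items(): print(k,np.round(v,4).tolist())
for n in ("scene","top","wrist"):
    c=optics.capture(n); cv2.imwrite(f"pics/{n}0.png",c["image"][:,:,::-1])
    print(n,c["fov_y"],c["cx"],c["cy"],np.ravel(c["rvec"]).tolist(),np.ravel(c["tvec"]).tolist())
E
```

```text
pics
time_s 0.0
joints [81.2784, 22.0918, 0.3788, -0.0296, -68.4093, -14.8183]
joint_velocities [0.0363, 0.0295, -0.1383, 0.0247, 0.0149, -0.0307]
effort [-0.001, -39.0668, 18.74, 4.2201, 0.0109, -0.0002]
tcp_pos [0.2494, 0.5725, 0.2354]
ee_rot [[-0.3996, -0.0008, 0.9167], [-0.9167, -0.002, -0.3996], [0.0022, -1.0, 0.0001]]
wrist_force [0.0383, -0.1159, 0.0675]
moment [-0.0333, 0.038, 0.003]
gripper_width 1.0017
scene 52.824260645210906 288.67430032694284 206.5761753667588 [2.1513948832059353, -0.4772116906062422, 0.24016438541258134] [-0.5111720814413696, 0.21073053216108603, 1.261553563120174]
top 45.1497445394907 282.5415219992618 213.62199893463006 [2.183471748515404, -2.189874877646337, 0.08127288601062096] [-0.009542384134388548, 0.5969512216174272, 1.5870269717590608]
wrist 69.18312554822379 275.2518554359448 209.8201043802589 [-1.6333188813796822, 2.496959095790618, 0.31999482985812133] [0.6241714444808973, -0.030697788947420236, 0.3896809237168859]
```

View pics/scene0.png

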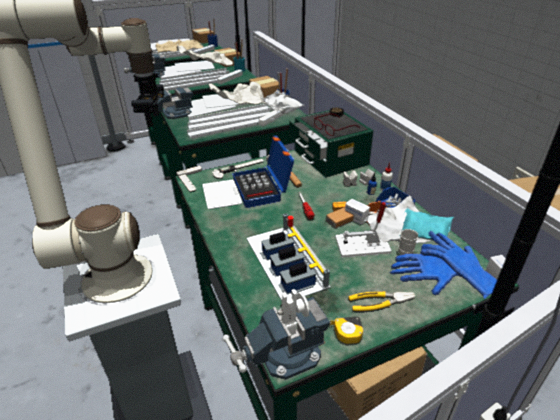

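View pics/top0.png

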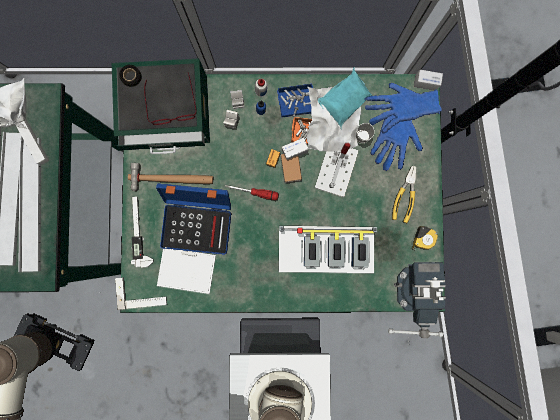

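View pics/wrist0.png

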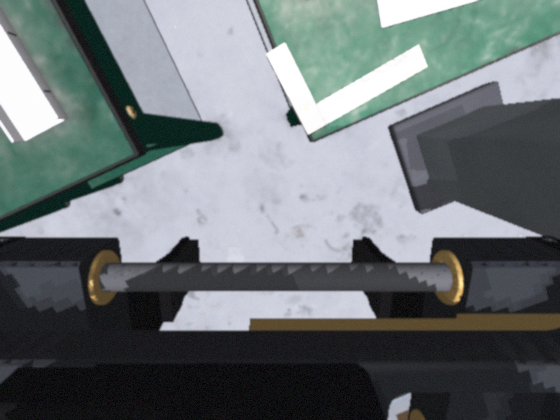

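```bash
cat > h.py <<'E'
from station import sense, optics, ticket, r
import cv2,numpy as np
def cam(n):
    c=optics.capture(n); h=c["image"].shape[0]
    f=h/2/np.tan(np.radians(c["fov_y"]/2))
    R=cv2.Rodrigues(np.array(c["rvec"],float))[0]; t=np.ravel(c["tvec"])
    return c["image"][:,:,::-1].copy(),f,c["cx"],c["cy"],R,t
def ray(C,u,v,z):
    _,f,cx,cy,R,t=C
    d=R.T@np.array([(u-cx)/f,(v-cy)/f,1]); o=-R.T@t
    return o+d*(z-o[2])/d[2]
def proj(C,P):
    _,f,cx,cy,R,t=C
    p=(R@np.asarray(P,float).T).T+t
    return np.c_[p[:,0]/p[:,2]*f+cx,p[:,1]/p[:,2]*f+cy]
def crop(C,u0,v0,u1,v1,k,name):
    im=cv2.resize(C[0][v0:v1,u0:u1],None,fx=k,fy=k,interpolation=cv2.INTER_CUBIC); cv2.imwrite("pics/"+name,im)
E
python3 - <<'E'
from h import *
C=cam("top"); crop(C,270,215,385,285,6.5,"t_rack.png"); crop(C,145,235,235,305,7,"t_board.png")
C=cam("scene"); crop(C,235,205,345,305,7,"s_rack.png")
E
```

```text
(no output)
```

View pics/t_rack.png

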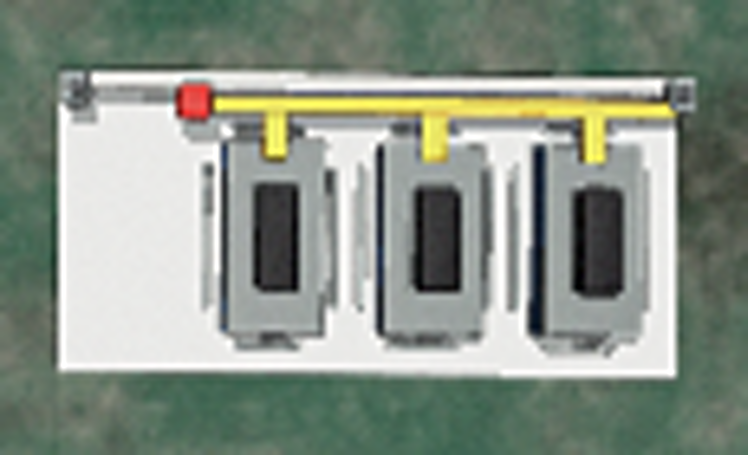

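View pics/t_board.png

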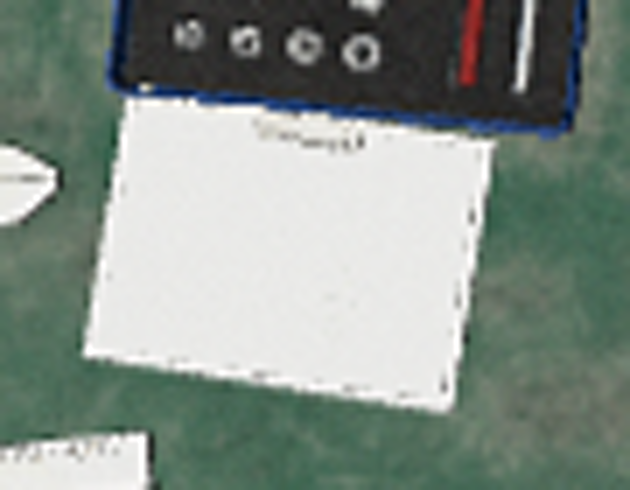

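View pics/s_rack.png

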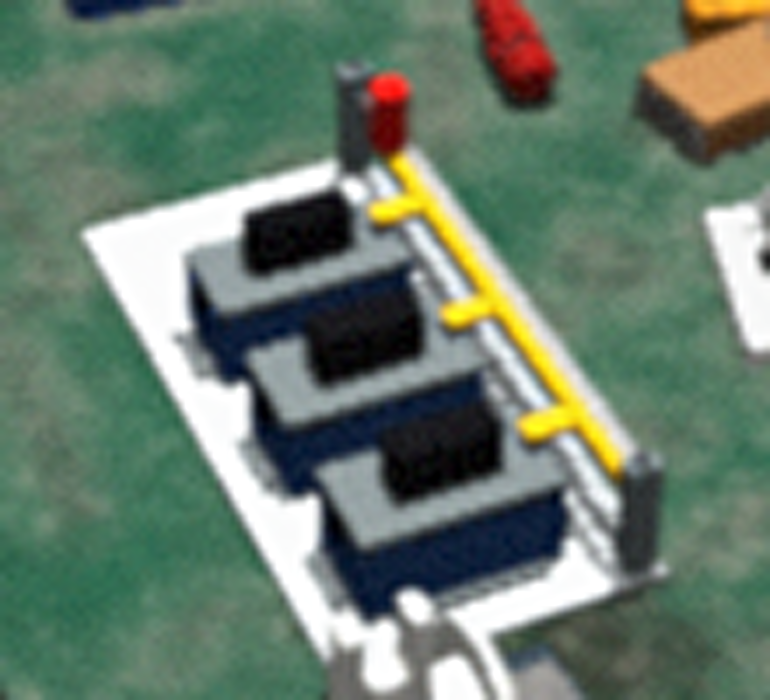

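```bash
cat > fit.py <<'E'
from h import *
from scipy.optimize import least_squares
T=cam("top"); S=cam("scene")
def P(x,y,yaw,pts):
    c,s=np.cos(yaw),np.sin(yaw); p=np.asarray(pts,float)/1000
    return np.c_[x+c*p[:,0]-s*p[:,1],y+s*p[:,0]+c*p[:,1],p[:,2]]
k=lambda l,s,u,v:np.array(l)/s+[u,v]
tp=[(78,180,6),(-70,180,6),(-70,-125,6),(0,76,76),(0,0,76),(0,-76,76)]
tu=k([(62,75),(58,370),(677,378),(274,237),(437,239),(602,241)],6.5,270-.5+.08,215-.5+.08)
sp=[(-70,180,6),(0,76,76),(0,0,76),(0,-76,76)]
su=k([(82,235),(298,208),(362,308),(438,418)],7,234.57,204.57)
f=lambda q:np.r_[(proj(T,P(*q,tp))-tu).ravel(),(proj(S,P(*q,sp))-su).ravel()]
q=least_squares(f,[.45,-.1,0],loss="soft_l1").x
print(q[:2],np.degrees(q[2])); print(f(q).reshape(-1,2).round(2))
# grip
g=ray(T,195/6.5+269.58,100/6.5+214.58,.096); g2=ray(S,390/7+234.57,84/7+204.57,.096)
c,s=np.cos(q[2]),np.sin(q[2])
for a in (g,g2): d=a[:2]-q[:2]; print("grip",a,[c*d[0]+s*d[1],-s*d[0]+c*d[1]])
for u,v in ((276,237),(438,240),(600,242)): print(ray(T,u/6.5+269.58,v/6.5+214.58,.076))
b=np.array([ray(T,u/7+144.57,v/7+234.57,.012) for u,v in ((125,95),(495,142),(452,410),(85,355))]);print(b,b.mean(0),np.linalg.norm(np.diff(b,axis=0),axis=1))
E
python3 fit.py
```

```text
[ 0.47677477 -0.17752302] -1.0163940080160316
[[-0.41 -0.03]
 [-0.5   0.97]
 [-0.09  1.14]
 [ 0.47 -0.05]
 [ 0.23  0.01]
 [-0.33  0.07]
 [-0.16 -0.72]
 [ 0.18 -0.52]
 [ 0.95  0.11]
 [ 0.95  0.74]]
grip [ 0.54182085 -0.06250658  0.096     ] [np.float64(0.06299563534001612), np.float64(0.11615216839456564)]
grip [ 0.5404565  -0.06279306  0.096     ] [np.float64(0.061636574593256485), np.float64(0.1158415309829966)]
[ 0.47798008 -0.10102693  0.076     ]
[ 0.47633942 -0.17729511  0.076     ]
[ 0.47516793 -0.25358282  0.076     ]
[[0.48845167 0.37152796 0.012     ]
 [0.46662265 0.20313097 0.012     ]
 [0.34588248 0.22179162 0.012     ]
 [0.37110739 0.3879903  0.012     ]] [0.41801605 0.29611021 0.012     ] [0.16980593 0.12217368 0.16810205]
```

Emit:
carry_out --steps '[[[2, -4.5, 0, 0, 0, 0.03], [4.2, -9.1, 0, 0, 0, 0.06], [6.2, -13.6, 0, 0, 0, 0.09], [8.3, -18.1, 0, 0, 0, 0.12], [10.4, -22.7, 0, 0, 0, 0.15], [12.5, -27.2, 0, 0, 0, 0.18], [14.6, -31.8, 0, 0, 0, 0.21], [16.6, -36.3, 0, 0, 0, 0.24], [18.7, -40.8, 0, 0, 0, 0.27], [20.8, -45.4, 0, 0, 0, 0.3], [22.9, -49.9, -1, 0, 0, 0.33], [25, -54.4, -2, 0, 0, 0.36], [27, -59, -3, 0, 0, 0.38], [29.1, -63.5, -3.7, 0, 0, 0.394], [29.1, -63.5, -3.7, 0, 0, 0.394]]]' --fingers 110

```text
time_s: 2.22
tcp_pos: [0.5409, -0.0647, 0.1984]
ee_rot: [[-0.022, -0.002, 1.0], [-1.0, -0.0, -0.022], [0.001, -1.0, -0.002]]
wrist_force: [0.2, 0.2, -0.2]
gripper_width: 0.568
```

```bash
cat > st.py <<'E'
from h import *
s=sense()
for k in ("time_s","joints","tcp_pos","wrist_force","moment","gripper_width"): print(k,np.round(s[k],4).tolist())
print(np.round(s["ee_rot"],3).tolist())
E
python3 st.py; python3 -c "
from h import *
C=cam('wrist'); cv2.imwrite('pics/w1.png',C[0])"
```

```text
time_s 2.225
joints [10.2455, 16.1292, -14.108, 0.0098, -59.8678, 78.5141]
tcp_pos [0.5409, -0.0647, 0.1984]
wrist_force [0.2169, 0.156, -0.154]
moment [0.0315, -0.0139, 0.0015]
gripper_width 0.5685
[[-0.022, -0.002, 1.0], [-1.0, -0.0, -0.022], [0.001, -1.0, -0.002]]
```

View pics/w1.png

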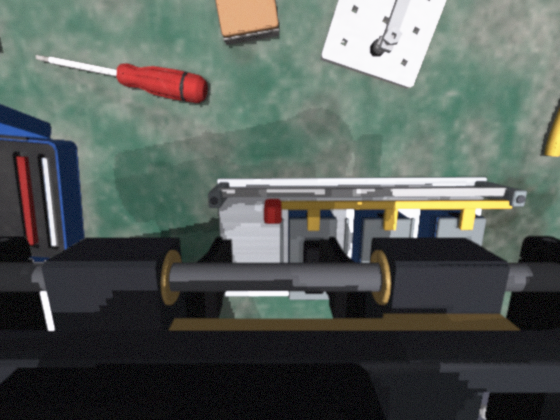

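```bash
python3 -c "
from h import *
C=cam('wrist'); crop(C,200,165,340,265,5.5,'w1c.png')
for z in (.096,):
  print(ray(C,272,204,z),ray(C,276,272,.184), -C[4].T@C[5])
print(proj(C,[[.541,-.0625,.096]]))"
```

```text
[ 0.54948335 -0.06102305  0.096     ] [ 0.52979072 -0.06383716  0.184     ] [ 0.61029723 -0.06514705  0.34718944]
[[273.9608619  213.59957787]]
```

View pics/w1c.png

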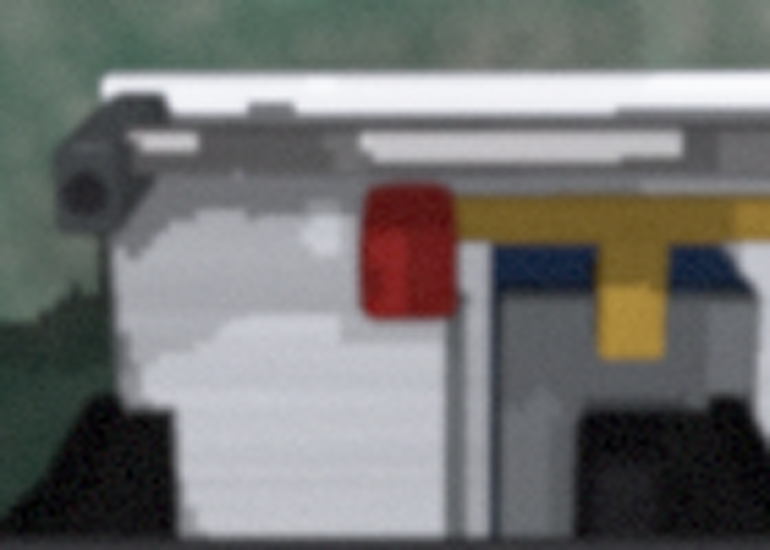

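Emit:
carry_out --steps '[[[0, 0.2, -4, 0, 0, 0], [0, 0.2, -8, 0, 0, 0], [0, 0.2, -10, 0, 0, 0], [0, 0.2, -11, 0, 0, 0], [0, 0.2, -11, 0, 0, 0]]]'

```text
time_s: 2.95
tcp_pos: [0.5406, -0.0592, 0.0898]
ee_rot: [[-0.015, 0.0, 1.0], [-1.0, -0.0, -0.015], [0.0, -1.0, 0.0]]
wrist_force: [-0.5, -0.5, 0.2]
gripper_width: 0.569
```

Emit:
carry_out --steps '[[[0, 0, 0, 0, 0, 0], [0, 0, 0, 0, 0, 0], [0, 0, 0, 0, 0, 0], [0, 0, 0, 0, 0, 0]]]' --fingers 255

```text
time_s: 3.45
tcp_pos: [0.5407, -0.0602, 0.0899]
ee_rot: [[-0.017, 0.001, 1.0], [-1.0, -0.0, -0.017], [0.0, -1.0, 0.001]]
wrist_force: [0.9, -1.9, 1.4]
gripper_width: 0.199
```

```bash
python3 st.py
```

```text
time_s 3.45
joints [10.7369, 23.0693, -21.8879, 0.0194, -45.016, 78.2851]
tcp_pos [0.5407, -0.0602, 0.0899]
wrist_force [0.942, -1.8797, 1.3527]
moment [-0.5708, -0.0194, -0.0343]
gripper_width 0.1989
[[-0.017, 0.001, 1.0], [-1.0, -0.0, -0.017], [0.0, -1.0, 0.001]]
```

Emit:
carry_out --steps '[[[0, 0.6, 0, 0, 0, 0], [0, 1.2, 0, 0, 0, 0], [0, 1.8, 0, 0, 0, 0], [0, 2.4, 0, 0, 0, 0], [0.1, 3.0, 0, 0, 0, 0], [0.1, 3.4, 0, 0, 0, 0], [0.1, 3.4, 0, 0, 0, 0]]]'

```text
time_s: 4.32
tcp_pos: [0.5413, -0.0253, 0.0898]
ee_rot: [[-0.017, -0.0, 1.0], [-1.0, 0.0, -0.017], [-0.0, -1.0, -0.0]]
wrist_force: [-2.3, 0.5, 5.7]
gripper_width: 0.182
```

Emit:
carry_out --steps '[[[0, 0.2, 0, 0, 0, 0], [0, 0.4, 0, 0, 0, 0], [0, 0.4, 0, 0, 0, 0]]]'

```text
time_s: 4.7
tcp_pos: [0.5412, -0.0243, 0.0898]
ee_rot: [[-0.016, -0.001, 1.0], [-1.0, -0.004, -0.016], [0.004, -1.0, -0.001]]
wrist_force: [1.9, -12.2, 4.8]
gripper_width: 0.183
```

```bash
python3 st.py
```

```text
time_s 4.7
joints [14.6843, 22.9373, -22.2207, 0.2465, -44.9722, 74.2041]
tcp_pos [0.5412, -0.0243, 0.0898]
wrist_force [1.8602, -12.2293, 4.801]
moment [-3.4211, -0.2955, 0.0591]
gripper_width 0.1833
[[-0.016, -0.001, 1.0], [-1.0, -0.004, -0.016], [0.004, -1.0, -0.001]]
```

Emit:
carry_out --steps '[[[0, -0.3, 0, 0, 0, 0], [0, -0.3, 0, 0, 0, 0], [0, -0.3, 0, 0, 0, 0]]]' --fingers 130

```text
time_s: 5.08
tcp_pos: [0.5414, -0.0245, 0.0892]
ee_rot: [[-0.017, -0.0, 1.0], [-1.0, 0.0, -0.017], [-0.0, -1.0, -0.0]]
wrist_force: [-0.8, -0.7, -0.0]
gripper_width: 0.431
```

Emit:
carry_out --steps '[[[0, 0, 3, 0, 0, 0], [0, 0, 6, 0, 0, 0], [-2, -2, 6, 0, 0, 0], [-5, -5, 6, 0, 0, 0], [-6.3, -7.4, 6, 0, 0, 0], [-6.3, -7.4, 6, 0, 0, 0]]]'

```text
time_s: 5.82
tcp_pos: [0.4776, -0.0996, 0.1496]
ee_rot: [[-0.019, -0.0, 1.0], [-1.0, 0.0, -0.019], [-0.0, -1.0, -0.0]]
wrist_force: [0.4, 0.7, -0.4]
gripper_width: 0.493
```

```bash
python3 st.py; python3 -c "
from h import *
C=cam('wrist'); cv2.imwrite('pics/w2.png',C[0])
C=cam('top'); crop(C,270,205,385,285,6.5,'t2.png')
C=cam('scene'); crop(C,235,205,345,305,7,'s2.png')"
```

```text
time_s 5.825
joints [7.3227, 13.7932, -25.4984, -0.0261, -50.7147, 81.6247]
tcp_pos [0.4776, -0.0996, 0.1496]
wrist_force [0.4127, 0.6877, -0.4143]
moment [-0.0165, -0.082, -0.0228]
gripper_width 0.4931
[[-0.019, -0.0, 1.0], [-1.0, 0.0, -0.019], [-0.0, -1.0, -0.0]]
```

View pics/w2.png

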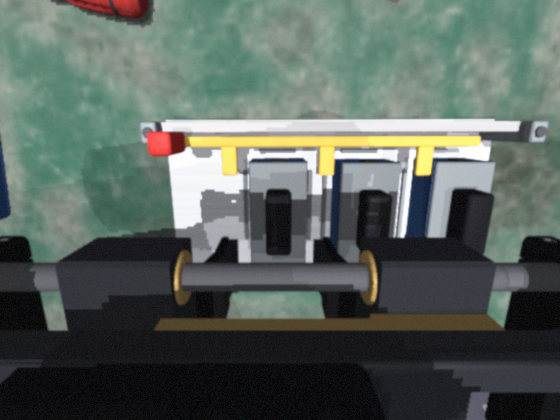

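View pics/s2.png

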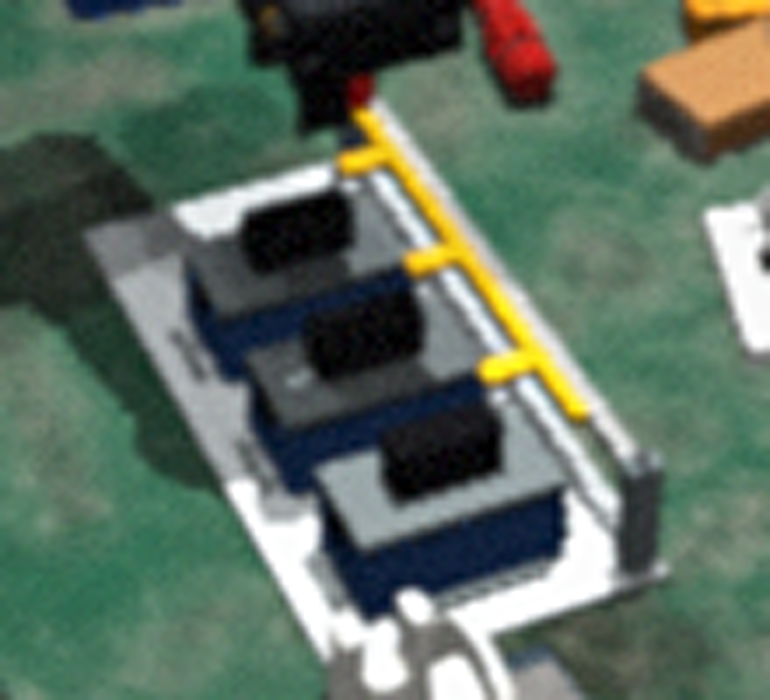

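View pics/t2.png

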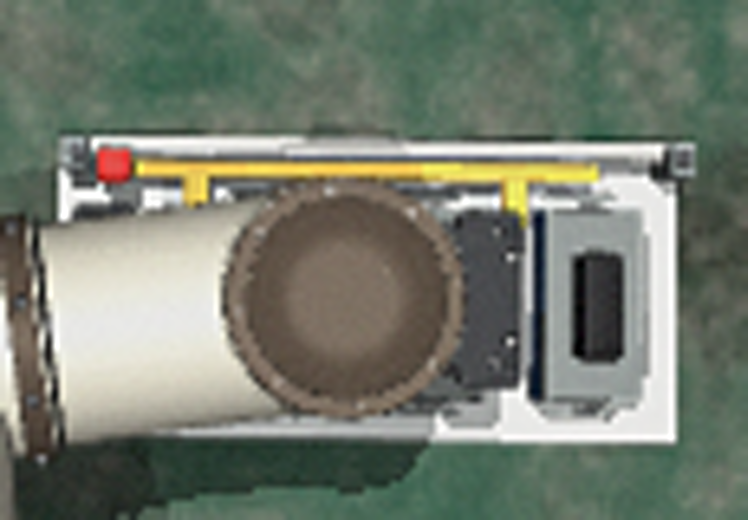

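```bash
python3 -c "
from h import *
T=cam('top'); print(ray(T,114/6.5+269.58,163/6.5+204.58,.096))
C=cam('wrist'); crop(C,230,140,330,270,6,'w2c.png')
R=[(25,10),(25,-10),(-25,-10),(-25,10)]
import math
c,s=math.cos(-.0177),math.sin(-.0177)
for k in (76,0,-76):
  print(k,(proj(C,[[.4768+c*x/1000-s*(y+k)/1000,-.1775+s*x/1000+c*(y+k)/1000,.076] for x,y in R])).round(1).tolist())
"
```

```text
[ 0.54286319 -0.024763    0.096     ]
76 [[265.8, 193.8], [292.7, 193.8], [291.8, 256.3], [266.3, 256.3]]
0 [[368.1, 193.9], [395.0, 193.9], [388.6, 256.4], [363.1, 256.4]]
-76 [[470.4, 193.9], [497.3, 193.9], [485.5, 256.5], [460.0, 256.4]]
```

View pics/w2c.png

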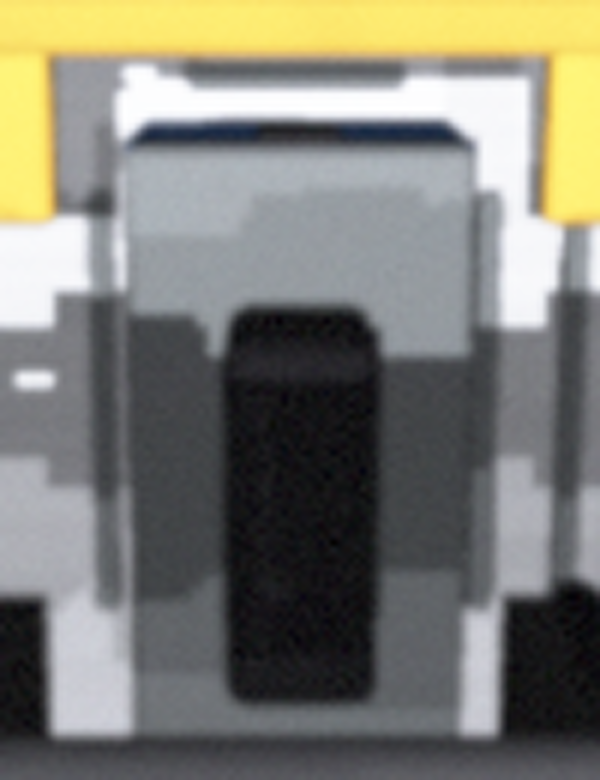

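```bash
python3 -c "
from h import *
C=cam('wrist')
import math
c,s=math.cos(-.0177),math.sin(-.0177)
W=lambda x,y,z:[.4768+c*x/1000-s*y/1000,-.1775+s*x/1000+c*y/1000,z/1000]
print(proj(C,[W(25,76,50),W(25,76,76),W(-25,76,76),W(46,100,50),W(46,52,50),W(46,76,6)]).round(1))
"
```

```text
[[278.9 187.4]
 [279.3 193.7]
 [279.  256.2]
 [249.3 161.7]
 [308.7 161.8]
 [278.5 157.1]]
```

Emit:
carry_out --steps '[[[-0.1, -0.25, -3, 0, 0, 0], [-0.1, -0.25, -6, 0, 0, 0], [-0.1, -0.25, -7.5, 0, 0, 0], [-0.1, -0.25, -8.2, 0, 0, 0], [-0.1, -0.25, -8.2, 0, 0, 0]]]'

```text
time_s: 6.75
tcp_pos: [0.4777, -0.1013, 0.0673]
ee_rot: [[-0.016, -0.001, 1.0], [-1.0, -0.0, -0.016], [0.0, -1.0, -0.001]]
wrist_force: [-0.0, -0.2, -0.0]
gripper_width: 0.494
```

Emit:
carry_out --steps '[[[0, 0, 0, 0, 0, 0], [0, 0, 0, 0, 0, 0], [0, 0, 0, 0, 0, 0]]]' --fingers 255

```text
time_s: 7.12
tcp_pos: [0.4778, -0.1015, 0.068]
ee_rot: [[-0.017, 0.001, 1.0], [-1.0, 0.0, -0.017], [-0.0, -1.0, 0.001]]
wrist_force: [-0.4, -0.2, -0.9]
gripper_width: 0.238
```

```bash
python3 st.py
```

```text
time_s 7.125
joints [7.105, 20.485, -30.8421, 0.0027, -38.6135, 81.9296]
tcp_pos [0.4778, -0.1015, 0.068]
wrist_force [-0.3622, -0.2497, -0.8547]
moment [-0.3256, 0.004, 0.0433]
gripper_width 0.2376
[[-0.017, 0.001, 1.0], [-1.0, 0.0, -0.017], [-0.0, -1.0, 0.001]]
```

Emit:
carry_out --steps '[[[0, 0, 1, 0, 0, 0], [0, 0, 4, 0, 0, 0], [0, 0, 8, 0, 0, 0], [0, 0, 12.5, 0, 0, 0], [0, 0, 17, 0, 0, 0], [0, 0, 20, 0, 0, 0], [0, 0, 20, 0, 0, 0], [0, 0, 20, 0, 0, 0]]]'

```text
time_s: 8.12
tcp_pos: [0.476, -0.1013, 0.2656]
ee_rot: [[-0.017, -0.004, 1.0], [-1.0, 0.001, -0.017], [-0.001, -1.0, -0.004]]
wrist_force: [-0.5, 0.0, -5.8]
gripper_width: 0.228
```

```bash
python3 st.py;  python3 -c "
from h import *
C=cam('scene'); crop(C,220,155,360,265,5.5,'s3.png')"
```

```text
time_s 8.125
joints [7.1049, 7.3102, -15.3709, -0.087, -67.5398, 81.9333]
tcp_pos [0.476, -0.1013, 0.2656]
wrist_force [-0.5442, 0.0219, -5.7782]
moment [-0.0835, 0.0035, -0.0086]
gripper_width 0.2284
[[-0.017, -0.004, 1.0], [-1.0, 0.001, -0.017], [-0.001, -1.0, -0.004]]
```

View pics/s3.png

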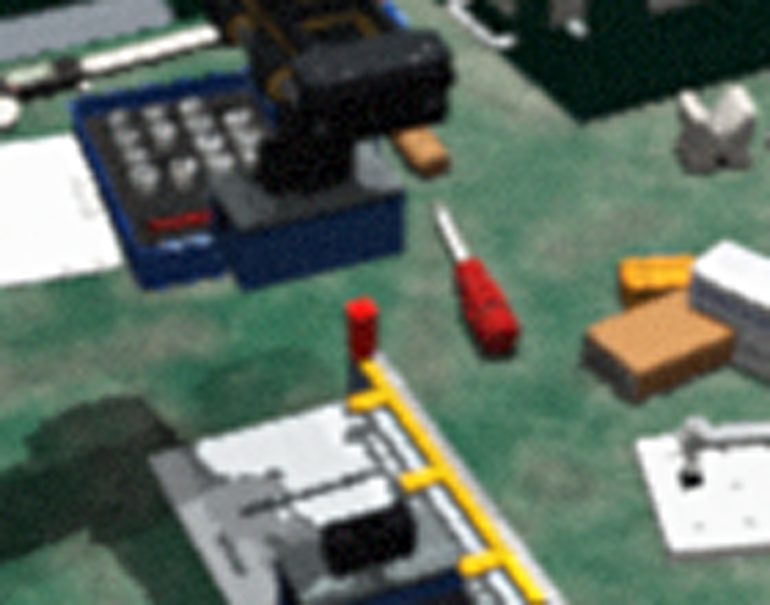

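Emit:
carry_out --steps '[[[0, 0, 0, 0, 0.12, 0], [0, 0, 0, 0, 0.27, 0], [0, 0, 0, 0, 0.42, 0], [0, 0, 0, 0.01, 0.54, 0], [0, 0, 0, 0.01, 0.6, 0], [0, 0, 0, 0.01, 0.6, 0], [0, 0, 0, 0.01, 0.6, 0], [0, 0, 0, 0.01, 0.6, 0]]]'

```text
time_s: 9.18
tcp_pos: [0.4774, -0.1015, 0.268]
ee_rot: [[-0.017, -0.563, 0.826], [-1.0, 0.009, -0.014], [0.0, -0.826, -0.563]]
wrist_force: [0.3, 0.1, -4.6]
gripper_width: 0.226
```

```bash
python3 st.py;  python3 -c "
from h import *
C=cam('scene'); crop(C,220,155,360,265,5.5,'s4.png')"
```

```text
time_s 9.175
joints [4.9739, 25.2484, 3.983, -3.421, -102.8418, 84.3323]
tcp_pos [0.4774, -0.1015, 0.268]
wrist_force [0.3368, 0.0851, -4.5668]
moment [-0.0533, -2.0066, 0.027]
gripper_width 0.2262
[[-0.017, -0.563, 0.826], [-1.0, 0.009, -0.014], [0.0, -0.826, -0.563]]
```

View pics/s4.png

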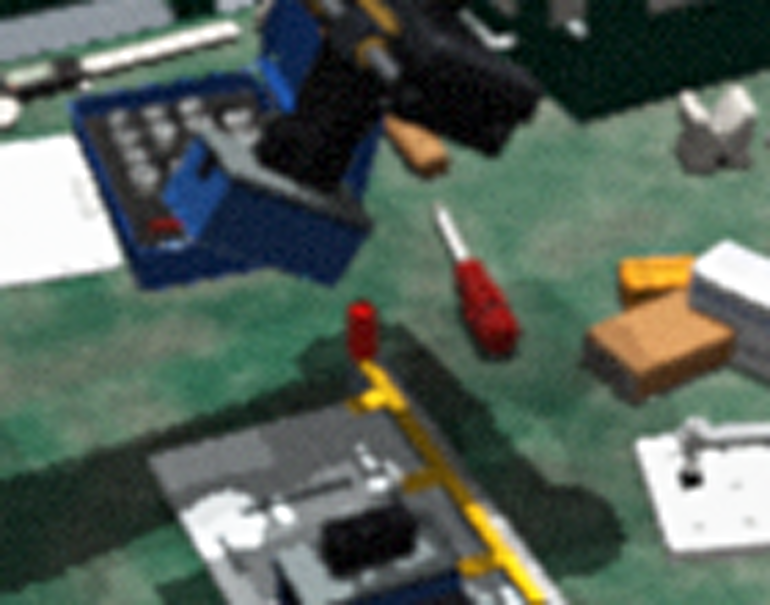

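Emit:
carry_out --steps '[[[0, 0, 0, 0, -0.12, 0], [0, 0, 0, 0, -0.27, 0], [0, 0, 0, 0, -0.42, 0], [0, 0, 0, -0.01, -0.54, 0], [0, 0, 0, -0.01, -0.6, 0], [0, 0, 0, -0.01, -0.6, 0], [0, 0, 0, -0.01, -0.6, 0], [0, 0, 0, -0.01, -0.6, 0], [0, 0, 0, -0.01, -0.6, 0], [0, 0, 0, -0.01, -0.6, 0]]]'

```text
time_s: 10.48
tcp_pos: [0.4777, -0.1015, 0.2672]
ee_rot: [[-0.017, -0.001, 1.0], [-1.0, -0.0, -0.017], [0.0, -1.0, -0.001]]
wrist_force: [-0.2, 0.4, -4.0]
gripper_width: 0.227
```

```bash
python3 st.py
```

```text
time_s 10.475
joints [7.1001, 7.3243, -15.1468, -0.0009, -67.5845, 81.9321]
tcp_pos [0.4777, -0.1015, 0.2672]
wrist_force [-0.1961, 0.4404, -4.0132]
moment [-0.1193, 0.0461, 0.0222]
gripper_width 0.2271
[[-0.017, -0.001, 1.0], [-1.0, -0.0, -0.017], [0.0, -1.0, -0.001]]
```

```bash
cat > avg.py <<'E'
from h import *
M=[]
for i in range(5):
    optics.capture("wrist"); s=sense(); M.append(np.r_[s["moment"],s["wrist_force"]])
M=np.array(M); print(M.mean(0).round(3),M.std(0).round(3), M[:,1].round(3), s["time_s"])
E
python3 avg.py
```

```text
[-0.051 -0.01   0.02  -0.295 -0.205 -3.88 ] [0.024 0.016 0.024 0.485 0.241 0.137] [-0.    -0.005 -0.025 -0.032  0.012] 10.725
```

Emit:
carry_out --steps '[[[0, 0, 0, 0, -0.12, 0], [0, 0, 0, 0, -0.27, 0], [0, 0, 0, 0, -0.42, 0], [0, 0, 0, -0.01, -0.54, 0], [0, 0, 0, -0.01, -0.6, 0], [0, 0, 0, -0.01, -0.6, 0], [0, 0, 0, -0.01, -0.6, 0], [0, 0, 0, -0.01, -0.6, 0]]]'

```text
time_s: 11.72
tcp_pos: [0.4785, -0.1014, 0.2682]
ee_rot: [[-0.017, 0.565, 0.825], [-1.0, -0.009, -0.014], [-0.0, -0.825, 0.565]]
wrist_force: [-0.0, 0.0, -3.4]
gripper_width: 0.226
```

```bash
python3 st.py
```

```text
time_s 11.725
joints [10.1004, -7.8949, -44.2823, 17.9203, -20.6319, 63.9888]
tcp_pos [0.4785, -0.1014, 0.2682]
wrist_force [-0.0459, 0.033, -3.4167]
moment [-0.0026, 1.8996, -0.0126]
gripper_width 0.2265
[[-0.017, 0.565, 0.825], [-1.0, -0.009, -0.014], [-0.0, -0.825, 0.565]]
```

Emit:
carry_out --steps '[[[0, 0, 0, 0, 0.12, 0], [0, 0, 0, 0, 0.27, 0], [0, 0, 0, 0, 0.42, 0], [0, 0, 0, 0.01, 0.54, 0], [0, 0, 0, 0.01, 0.6, 0], [0, 0, 0, 0.01, 0.6, 0], [0, 0, 0, 0.01, 0.6, 0], [0, 0, 0, 0.01, 0.6, 0], [0, 0, 0, 0.01, 0.6, 0]]]'

```text
time_s: 12.85
tcp_pos: [0.4773, -0.1015, 0.2679]
ee_rot: [[-0.017, 0.001, 1.0], [-1.0, 0.0, -0.017], [-0.0, -1.0, 0.001]]
wrist_force: [0.3, -0.8, -4.5]
gripper_width: 0.225
```

```bash
python3 avg.py; python3 st.py;python3 -c "
from h import *
C=cam('scene'); crop(C,220,155,360,265,5.5,'s5.png')"
```

```text
[-2.000e-02  1.700e-02  1.000e-03  8.000e-03  5.500e-02 -4.159e+00] [0.014 0.04  0.019 0.705 0.202 0.548] [-0.022  0.041  0.029 -0.035  0.071] 13.1
time_s 13.1
joints [7.1097, 7.2411, -15.1764, -0.0, -67.5599, 81.9309]
tcp_pos [0.4775, -0.1015, 0.2677]
wrist_force [0.2319, -0.0522, -4.821]
moment [-0.021, 0.0706, 0.0367]
gripper_width 0.2314
[[-0.017, 0.0, 1.0], [-1.0, 0.0, -0.017], [-0.0, -1.0, 0.0]]
```

```bash
python3 avg.py
```

```text
[-0.052 -0.011 -0.006 -0.297 -0.032 -4.482] [0.018 0.036 0.026 0.382 0.686 0.705] [-0.039 -0.055  0.011  0.046 -0.018] 13.4
```

View pics/s5.png

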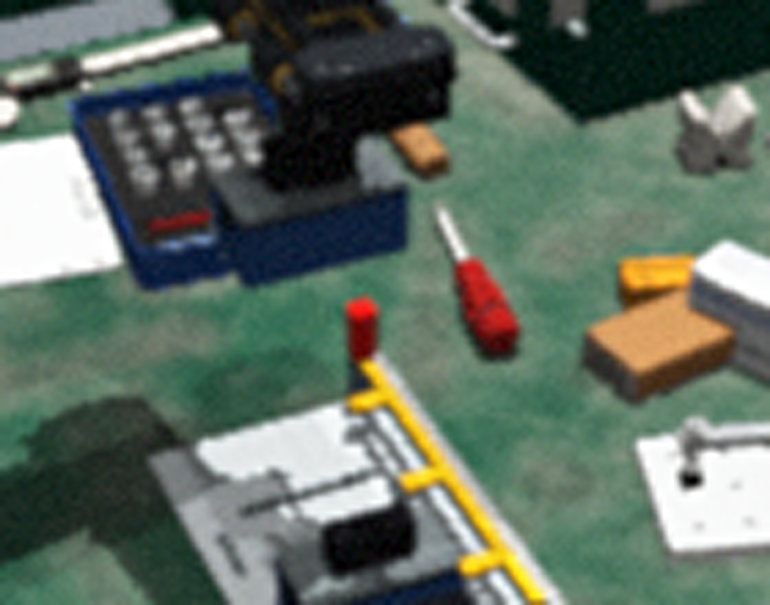

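Emit:
carry_out --steps '[[[0, 0, -4, 0, 0, 0], [0, 0, -9, 0, 0, 0], [0, 0, -14, 0, 0, 0], [0, 0, -17.5, 0, 0, 0], [0, 0, -19, 0, 0, 0], [0, 0, -19.7, 0, 0, 0], [0, 0, -20, 0, 0, 0], [0, 0, -20, 0, 0, 0]]]'

```text
time_s: 14.4
tcp_pos: [0.4783, -0.1015, 0.0683]
ee_rot: [[-0.017, 0.002, 1.0], [-1.0, 0.0, -0.017], [-0.0, -1.0, 0.002]]
wrist_force: [-0.2, -0.3, -3.9]
gripper_width: 0.228
```

```bash
python3 st.py
```

```text
time_s 14.4
joints [7.1055, 20.4753, -30.7968, 0.0146, -38.6106, 81.9321]
tcp_pos [0.4783, -0.1015, 0.0683]
wrist_force [-0.1724, -0.3159, -3.9497]
moment [-0.0008, -0.0002, -0.0601]
gripper_width 0.2276
[[-0.017, 0.002, 1.0], [-1.0, 0.0, -0.017], [-0.0, -1.0, 0.002]]
```

Emit:
carry_out --steps '[[[0, 0, -0.1, 0, 0, 0], [0, 0, -0.15, 0, 0, 0], [0, 0, -0.15, 0, 0, 0]]]'

```text
time_s: 14.78
tcp_pos: [0.4785, -0.1015, 0.068]
ee_rot: [[-0.016, 0.003, 1.0], [-1.0, -0.0, -0.016], [0.0, -1.0, 0.003]]
wrist_force: [-2.0, 1.8, 6.4]
gripper_width: 0.227
```

Emit:
carry_out --steps '[[[0, 0, 0, 0, 0, 0], [0, 0, 0, 0, 0, 0], [0, 0, 0, 0, 0, 0]]]' --fingers 130

```text
time_s: 15.15
tcp_pos: [0.4778, -0.1015, 0.0662]
ee_rot: [[-0.017, 0.001, 1.0], [-1.0, -0.0, -0.017], [-0.0, -1.0, 0.001]]
wrist_force: [-1.1, -0.1, -0.6]
gripper_width: 0.456
```

Emit:
carry_out --steps '[[[0, 0, 3, 0, 0, 0], [0, 0, 7, 0, 0, 0], [0, -3.5, 8, 0, 0, 0], [-0.1, -7, 8, 0, 0, 0], [-0.1, -7.6, 8, 0, 0, 0], [-0.1, -7.6, 8, 0, 0, 0]]]'

```text
time_s: 15.9
tcp_pos: [0.4763, -0.1776, 0.1457]
ee_rot: [[-0.018, -0.001, 1.0], [-1.0, 0.0, -0.018], [-0.0, -1.0, -0.001]]
wrist_force: [-0.9, -0.2, -0.6]
gripper_width: 0.496
```

```bash
python3 st.py; python3 -c "
from h import *
C=cam('wrist'); cv2.imwrite('pics/w3.png',C[0]);crop(C,230,140,330,270,6,'w3c.png')
import math
c,s=math.cos(-.0177),math.sin(-.0177)
W=lambda x,y,z:[.4768+c*x/1000-s*y/1000,-.1775+s*x/1000+c*y/1000,z/1000]
print(((proj(C,[W(25,0,50),W(25,0,76),W(-25,0,76),W(46,24,50),W(46,-24,50),W(46,0,6)])-[230,140])*6).round(0).tolist())
S=cam('scene'); crop(S,235,205,345,305,7,'s6.png')"
```

```text
time_s 15.9
joints [-2.1264, 15.9403, -23.0909, -0.0106, -51.0091, 91.1194]
tcp_pos [0.4763, -0.1776, 0.1457]
wrist_force [-0.8631, -0.2018, -0.6449]
moment [-0.0524, -0.0256, 0.005]
gripper_width 0.4956
[[-0.018, -0.001, 1.0], [-1.0, 0.0, -0.018], [-0.0, -1.0, -0.001]]
[[269.0, 278.0], [269.0, 316.0], [269.0, 698.0], [88.0, 121.0], [450.0, 121.0], [269.0, 94.0]]
```

View pics/w3c.png

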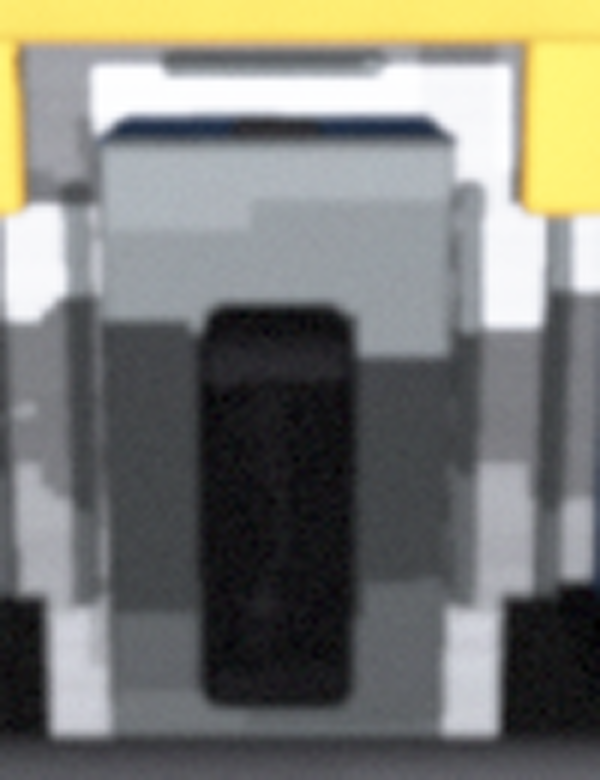

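View pics/w3.png

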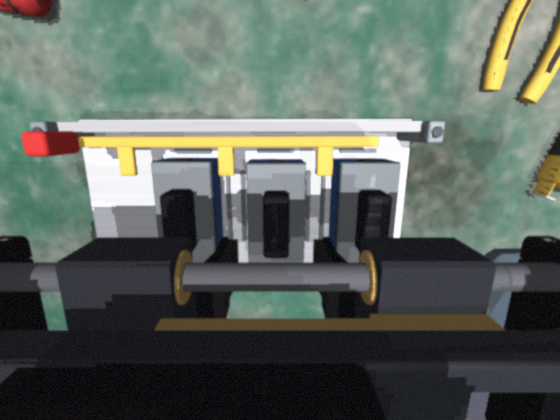

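View pics/s6.png

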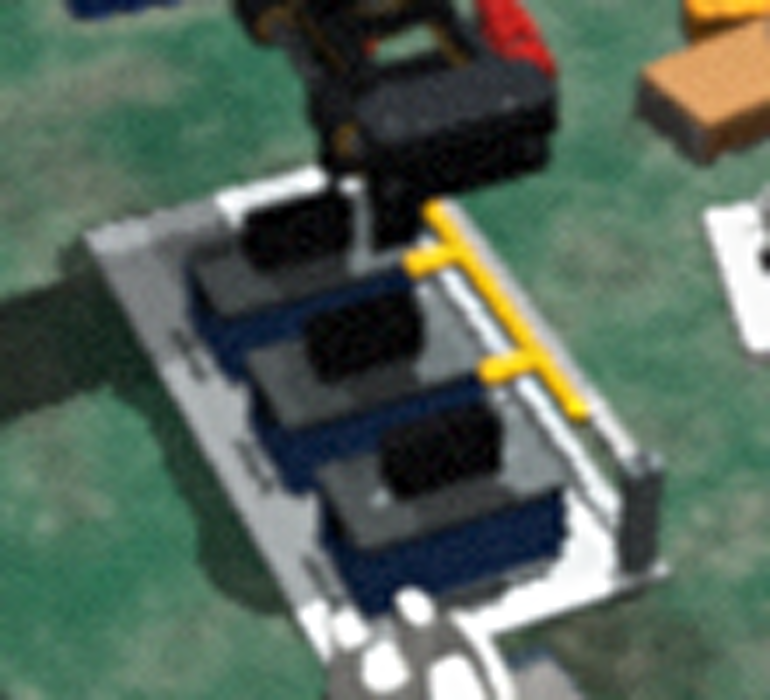

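Emit:
carry_out --steps '[[[0, -0.1, -3, 0, 0, 0], [0, -0.1, -6, 0, 0, 0], [0, -0.1, -7.3, 0, 0, 0], [0, -0.1, -7.85, 0, 0, 0], [0, -0.1, -7.85, 0, 0, 0]]]'

```text
time_s: 16.62
tcp_pos: [0.4771, -0.1783, 0.0679]
ee_rot: [[-0.016, 0.001, 1.0], [-1.0, -0.0, -0.016], [0.0, -1.0, 0.001]]
wrist_force: [-0.1, -0.3, 0.1]
gripper_width: 0.488
```

Emit:
carry_out --steps '[[[0, 0, 0, 0, 0, 0], [0, 0, 0, 0, 0, 0], [0, 0, 0, 0, 0, 0], [0, 0, 0, 0, 0, 0]]]' --fingers 255

```text
time_s: 17.12
tcp_pos: [0.4768, -0.1784, 0.0679]
ee_rot: [[-0.017, 0.001, 1.0], [-1.0, 0.0, -0.017], [-0.0, -1.0, 0.001]]
wrist_force: [0.3, 1.2, 1.8]
gripper_width: 0.229
```

Emit:
carry_out --steps '[[[0, 0, 1, 0, 0, 0], [0, 0, 4, 0, 0, 0], [0, 0, 8, 0, 0, 0], [0, 0, 12.5, 0, 0, 0], [0, 0, 17, 0, 0, 0], [0, 0, 20, 0, 0, 0], [0, 0, 20, 0, 0, 0], [0, 0, 20, 0, 0, 0], [0, 0, 20, 0, 0, 0], [0, 0, 20, 0, 0, 0]]]'

```text
time_s: 18.38
tcp_pos: [0.4761, -0.1784, 0.2662]
ee_rot: [[-0.017, -0.003, 1.0], [-1.0, 0.0, -0.017], [-0.0, -1.0, -0.003]]
wrist_force: [0.3, 0.8, -4.7]
gripper_width: 0.229
```

```bash
python3 st.py; python3 avg.py
```

```text
time_s 18.375
joints [-2.234, 9.4614, -12.7047, -0.0119, -67.9923, 91.2731]
tcp_pos [0.4761, -0.1784, 0.2662]
wrist_force [0.2582, 0.7607, -4.6537]
moment [-0.0697, -0.0116, -0.0092]
gripper_width 0.2289
[[-0.017, -0.003, 1.0], [-1.0, 0.0, -0.017], [-0.0, -1.0, -0.003]]
[-2.500e-02 -3.200e-02 -1.000e-03 -4.000e-03  3.200e-01 -4.831e+00] [0.016 0.029 0.014 0.471 0.489 0.253] [ 0.02  -0.023 -0.055 -0.042 -0.062] 18.625
```

Emit:
carry_out --steps '[[[0, 0, 0, 0, 0.12, 0], [0, 0, 0, 0, 0.27, 0], [0, 0, 0, 0, 0.42, 0], [0, 0, 0, 0.01, 0.54, 0], [0, 0, 0, 0.01, 0.6, 0], [0, 0, 0, 0.01, 0.6, 0], [0, 0, 0, 0.01, 0.6, 0], [0, 0, 0, 0.01, 0.6, 0], [0, 0, 0, 0.01, 0.48, 0], [0, 0, 0, 0, 0.33, 0], [0, 0, 0, 0, 0.18, 0], [0, 0, 0, 0, 0.06, 0], [0, 0, 0, 0, 0, 0], [0, 0, 0, 0, 0, 0], [0, 0, 0, 0, 0, 0], [0, 0, 0, 0, 0, 0], [0, 0, 0, 0, 0, 0]]]'

```text
time_s: 20.75
tcp_pos: [0.4768, -0.1785, 0.2671]
ee_rot: [[-0.017, -0.001, 1.0], [-1.0, 0.0, -0.017], [-0.0, -1.0, -0.001]]
wrist_force: [0.3, -0.6, -4.0]
gripper_width: 0.227
```

```bash
python3 avg.py; python3 avg.py
```

```text
[-4.900e-02  5.600e-02 -3.000e-03 -4.670e-01  1.070e-01 -4.537e+00] [0.02  0.018 0.021 0.356 0.724 0.408] [0.048 0.045 0.058 0.091 0.041] 21.0
[-1.600e-02  4.500e-02 -2.000e-03 -1.390e-01 -4.120e-01 -4.468e+00] [0.029 0.008 0.029 0.48  0.091 0.439] [0.033 0.053 0.042 0.043 0.054] 21.25
```

Emit:
carry_out --steps '[[[0, 0, 0, 0, -0.12, 0], [0, 0, 0, 0, -0.27, 0], [0, 0, 0, 0, -0.42, 0], [0, 0, 0, -0.01, -0.54, 0], [0, 0, 0, -0.01, -0.6, 0], [0, 0, 0, -0.01, -0.6, 0], [0, 0, 0, -0.01, -0.6, 0], [0, 0, 0, -0.01, -0.6, 0]]]'

```text
time_s: 22.25
tcp_pos: [0.4773, -0.1785, 0.2679]
ee_rot: [[-0.017, 0.565, 0.825], [-1.0, -0.009, -0.014], [0.0, -0.825, 0.565]]
wrist_force: [-0.1, -0.3, -4.9]
gripper_width: 0.228
```

Emit:
carry_out --steps '[[[0, 0, 0, 0, 0.12, 0], [0, 0, 0, 0, 0.27, 0], [0, 0, 0, 0, 0.42, 0], [0, 0, 0, 0.01, 0.54, 0], [0, 0, 0, 0.01, 0.6, 0], [0, 0, 0, 0.01, 0.6, 0], [0, 0, 0, 0.01, 0.6, 0], [0, 0, 0, 0.01, 0.6, 0], [0, 0, 0, 0.01, 0.6, 0]]]'

```text
time_s: 23.38
tcp_pos: [0.4763, -0.1785, 0.2679]
ee_rot: [[-0.017, 0.001, 1.0], [-1.0, -0.0, -0.017], [0.0, -1.0, 0.001]]
wrist_force: [-0.4, 0.2, -4.5]
gripper_width: 0.225
```

```bash
python3 avg.py; python3 avg.py; python3 st.py;python3 -c "
from h import *
C=cam('scene'); crop(C,220,155,360,265,5.5,'s7.png')"
```

```text
[-0.038 -0.095  0.015 -0.3   -0.456 -4.272] [0.03  0.028 0.016 0.411 0.194 0.373] [-0.06  -0.117 -0.077 -0.137 -0.081] 23.625
[-0.041 -0.082  0.    -0.019  0.024 -4.268] [0.024 0.04  0.027 0.265 1.001 0.589] [-0.086 -0.029 -0.079 -0.151 -0.066] 23.875
time_s 23.875
joints [-2.2325, 9.3805, -12.6132, 0.0017, -68.0084, 91.2689]
tcp_pos [0.4766, -0.1785, 0.2675]
wrist_force [0.1687, 1.5395, -4.5017]
moment [-0.0011, -0.0662, -0.0071]
gripper_width 0.2283
[[-0.017, -0.0, 1.0], [-1.0, -0.0, -0.017], [0.0, -1.0, -0.0]]
```

View pics/s7.png

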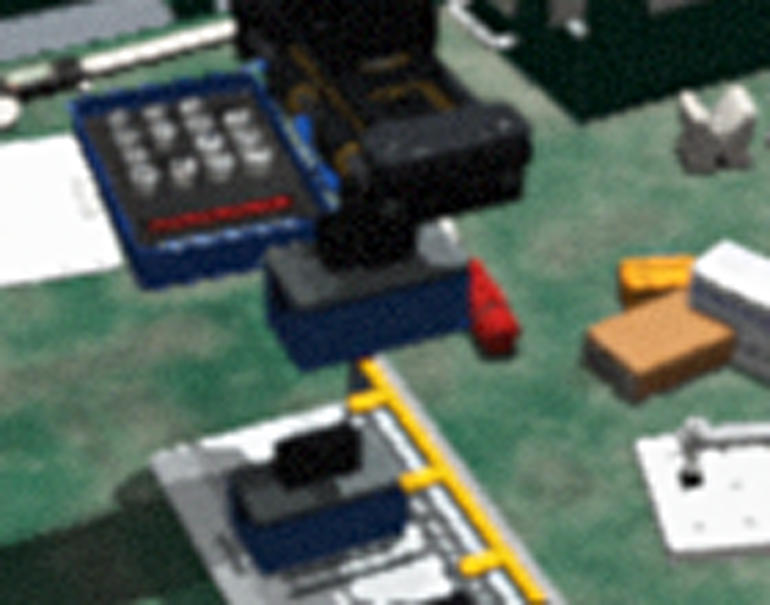

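Emit:
carry_out --steps '[[[-0.1, 1, 0, 0, 0, 0], [-0.4, 3, 0, 0, 0, 0], [-0.8, 6.5, 0, 0, 0, 0], [-1.3, 10.5, 0, 0, 0, 0], [-1.7, 14.5, 0, 0, 0, 0], [-2.2, 18.5, 0, 0, 0, 0], [-2.7, 22.5, 0, 0, 0, 0], [-3.2, 26.5, 0, 0, 0, 0], [-3.7, 30.5, 0, 0, 0, 0], [-4.2, 34.5, 0, 0, 0, 0], [-4.6, 38.5, 0, 0, 0, 0], [-5.1, 42.5, 0, 0, 0, 0], [-5.5, 45.5, 0, 0, 0, 0], [-5.7, 47, -1, 0, 0, 0], [-5.7, 47.4, -3, 0, 0, 0], [-5.7, 47.4, -5.5, 0, 0, 0], [-5.7, 47.4, -8, 0, 0, 0], [-5.7, 47.4, -9.7, 0, 0, 0], [-5.7, 47.4, -10.3, 0, 0, 0], [-5.7, 47.4, -10.3, 0, 0, 0]]]'

```text
time_s: 26.42
tcp_pos: [0.4195, 0.2952, 0.1644]
ee_rot: [[-0.017, -0.0, 1.0], [-1.0, -0.001, -0.017], [0.001, -1.0, -0.0]]
wrist_force: [0.2, -0.2, -4.4]
gripper_width: 0.229
```

```bash
python3 st.py;python3 -c "
from h import *
C=cam('scene'); crop(C,180,125,300,215,6.5,'s8.png')
T=cam('top'); cv2.imwrite('pics/t8.png',T[0])
C=cam('wrist'); cv2.imwrite('pics/w8.png',C[0])"
```

```text
time_s 26.425
joints [53.2913, 15.114, -21.0924, 0.0151, -53.8402, 35.7321]
tcp_pos [0.4195, 0.2952, 0.1644]
wrist_force [0.1961, -0.1932, -4.4106]
moment [-0.0158, -0.1249, -0.0184]
gripper_width 0.2289
[[-0.017, -0.0, 1.0], [-1.0, -0.001, -0.017], [0.001, -1.0, -0.0]]
```

View pics/s8.png

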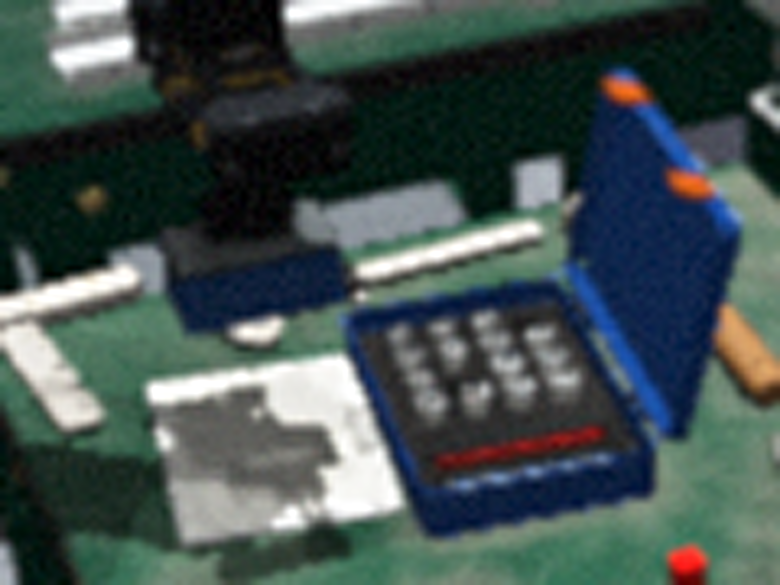

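View pics/t8.png

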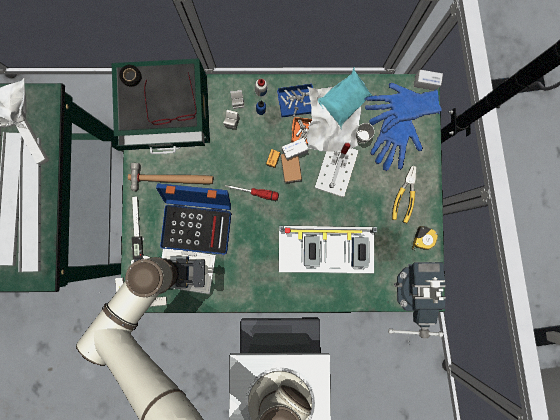

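View pics/w8.png

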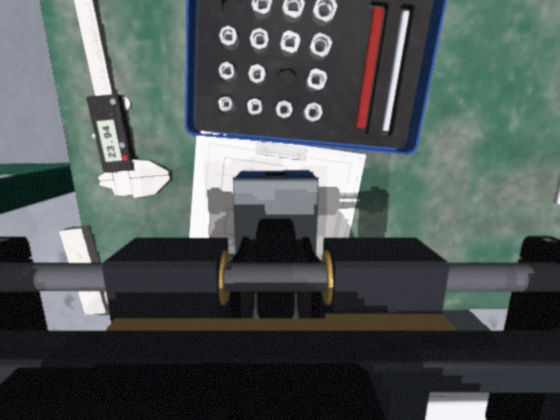

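```bash
python3 -c "
from h import *
S=cam('scene'); c,s=np.cos(-.0177),np.sin(-.0177)
o=np.array([.4195,.2952,.1025]); 
W=lambda x,y,z:o+[(c*x-s*y)/1e3,(s*x+c*y)/1e3,z/1e3]
P=proj(S,[W(-46,-24,44),W(46,-24,44),W(46,-24,0),W(-46,-24,0),W(-46,24,44)])
print(((P-[180,125])*6.5+2.75).round(0).tolist())"; python3 st.py|head -4
```

```text
[[183.0, 269.0], [344.0, 235.0], [350.0, 303.0], [192.0, 338.0], [160.0, 230.0]]
time_s 26.625
joints [53.2967, 15.0454, -21.0171, 0.0131, -53.8368, 35.7327]
tcp_pos [0.4199, 0.2958, 0.1654]
wrist_force [-0.0224, -0.6232, -4.5915]
```

Emit:
carry_out --steps '[[[0, 0, 0, 0, 0, 0], [0, 0, 0, 0, 0, 0], [0, 0, 0, 0, 0, 0], [0, 0, 0, 0, 0, 0]]]'

```text
time_s: 27.12
tcp_pos: [0.4196, 0.2955, 0.1646]
ee_rot: [[-0.017, 0.0, 1.0], [-1.0, 0.0, -0.017], [-0.0, -1.0, 0.0]]
wrist_force: [1.2, -1.2, -4.3]
gripper_width: 0.227
```

```bash
python3 -c "
from h import *
print(ticket.finish_job())"; python3 st.py
```

```text
the job is handed in; nothing more can be done
None
the job is handed in; nothing more can be done
```

The loose part is in case_b. I handed the job in at about 27 s with case_b still held level over the drawing board.

- **Lock:** I slid the red grip to its end stop. It stopped at 12 N of push after about 38 mm of travel, and later pictures show it still open.
- **case_a:** I tipped it about 34° each way. The levelled moment about its y stayed the same within noise, about -0.01 N m after one tip and 0.00 N m after the other. It went back into the left bay, which the pictures confirm.
- **case_b:** I tipped it the same way. The levelled moment went from about +0.05 to -0.09 N m, a difference of about 0.14 N m against the 0.13 expected. I did not need to lift case_c.
- **Final position:** case_b is over the middle of the board, within a few mm by my measurements, with its underside about 9 cm above the surface. The scene picture shows it level to about 1°, and the wrist carried 4.3–4.6 N with the grip steady.

No check failed. The only mismatch was the board's short side, which I measured as 122 mm instead of 125, so I took its centre from the near edge. Nothing else on the bench was touched.

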